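Roll the sanding drum up the loading ramp to its stop

ROBOT

A 6-joint arm with a two-finger parallel gripper is mounted at the origin on the work surface. World frame = base frame: x ahead of the robot, y to its left, z up, the work surface at z = 0. Lengths are in mm, angles in rad, forces in N, time in s.
With the tool pointing down it reaches from about 350 to 775 mm from the base axis. Payload 7.3 kg.
Tool frame: the origin (TCP) lies on the centre line of the jaws, within the pads' length; the fingertips stand 22 mm ahead of it and the grasp point (between the pads) lies 3 mm ahead of it (bot.finger_overhang is the distance from the TCP to the fingertips, in mm); y points along the fingers, z is the direction in which the jaws open and shut, and the axes are right-handed (so a half turn about y gives the same grasp; the last joint's range is limited). The gripper opens to 92 mm and grips with 3 to 60 N. Pads are 19 mm wide; open, the fingers measure 130 mm over their backs; the gripper's body (75 mm by 190 mm) begins 47 mm behind the grasp point.
Start: joints at [-1.438, 0.342, 1.524, -0, 1.275, -0.146], TCP at [144.503, -504.741, 226.341] pointing down, gripper open.
Joint ranges: [-2.53, 2.53], [-0.77, 2.02], [0.04, 2.7], [-1, 4.14], [0.28, 2.66], [-3.11, 3.11]. Speed limits (rad/s): [2.57, 2.57, 3.14, 3.14, 3.14, 3.14].

INTERFACE

Orientations are given as [roll, pitch, yaw] about the fixed x, y, z axes, in that order (R = Rz(yaw) Ry(pitch) Rx(roll)).
In Python, from plant import bot, viewer, find_in, spot_point gives the robot as it stands.
- The arm moves only by the tool send_rows, never from a script. Its argument "moves" is a list of rows, each a list of 3 entries, a list of its own where there are three numbers: the shift along the tool's x, y, z in mm, then the turn, a rotation vector about the tool's x, y, z in degrees, then the finger opening in mm, from 0 to 91.8. A call has 1 to 20 rows; each row shifts and turns the pose as measured when the row begins, along the tool's axes as they then stand; what a row does not reach is not made up. A row lasts 1/8 s, in which the tool goes at most 62.5 mm and 10.7 degrees, less where a joint would pass 70% of its speed; a pose out of reach is approached as far as the arm can. A call with a gripper value outside its range is refused whole. The fingers move at their own pace and stop on an object; the grip force is fixed at half the most. Time passes only in rows, so rows that do not move let the fingers close. It gives the time, the measured TCP pose, the force and the opening at its end, in the units of the state.
- bot.get_obs(): the state, without advancing time (a new reading comes with each control period).
- viewer.capture(name): name is "scene" or "top"; returns the picture (400x640x3 uint8, blue, green, red); there is no depth.
- viewer.camera_model(name): a dict with "fx", "fy", "cx", "cy" (pixels), "distortion" ([k1, k2, p1, p2, k3] as OpenCV has them; the pictures are not rectified), "rvec" (rotation vector, rad) and "tvec" (3), from world to camera coordinates, as OpenCV has them. Camera axes: x right, y down, z forward; pixel columns grow to the right and rows downward; lengths in mm; the calibration is good to about 2 mm. A picture is of the moment at which its call begins. camera_model takes no time and is no camera call.
- bot.close_job(): hands the job in, once; it reports no verdict.
Trained networks look in the newest picture that a camera, given by its name, has taken for a name from the list of things; names that differ only in an ending like _2 or _b are one class to them, and where a whole thing is asked for, a point or a joint stands for the part that bears it (a point fixed in the world has none). Each returns a list of dicts, best first, with "conf" (0 to 1); they miss things now and then, are a little off and sometimes report something else, mostly with a low value. They report only what shows in the picture. A call takes as long as a camera call. They do not tell look-alikes from the thing itself.
- find_in(camera, thing): "extent" ([centre column, centre row, width, height] in pixels, round what is visible of it).
- spot_point(camera, thing): "point" ([column, row] in pixels: a listed point, or the origin of a listed thing).
The state is a dict: "time": time; "joint_positions": joint angles; "dq": joint speeds; "tau": joint torques, N m; "tool_pos": TCP position; "tcp_rot": TCP orientation; "contact_force": force on the tool from outside, world axes, zero at the start; "moment": the same for the moment, N m; "grip_width": finger opening in mm.
Only numpy, scipy, OpenCV 4.12 (cv2) and the standard library are available. Lean on these libraries where they do the work, as an engineer would, in place of code of your own. Each camera call takes 0.05 s, during which the arm holds its last target.

TASK

Bring the sanding drum up beside the machine's shaft: with your fingertips, slowly roll it up the loading ramp, over the spring catch, until it touches the stop, then ease off so that it rests square on the raised catch at the top, and take your hand away. Keep your fingers behind the drum all the way so that it never gets away from you and runs down the slope. Do not lift the drum, and leave the other things on the bench where they are.

Things in the scene. Friction and masses are not known exactly. Their poses are not given: they have to be found in the camera images.
- drum: Sanding drum with a red-brown abrasive sleeve and aluminium hub: solid cylinder 96 mm in diameter, 100 mm long, 0.45 to 0.78 kg; pushing it uphill takes up to about 10 N. It starts lying across the level landing at the low end of the ramp. Origin: middle of its axis (48 mm above whatever it lies on); its y axis is the cylinder's axis, its x and z axes turn as it rolls.
- ramp: Fixed grey base of the loading ramp, with a low olive and green machine (shaft, bearing, motor) at its +y side: 80 to 420 mm from the centre line, up to 140 mm high. Origin: bench level under the foot of the slope, on the centre line; x level and uphill, y across, z up. A level landing, 12 mm above the bench, runs from x = -72 mm (6 mm lip) to x = 0.
- deck: The ramp's sloping deck, fixed to the ramp. Origin: on the deck surface at the foot of the slope, on the centre line, 12 mm above the bench; x points up the slope (8 degrees above level), y across it, z square to the deck surface. The deck is 120 mm wide between side guides that stand 10 mm above it, so the drum has 10 mm of play each side.
- stop: Stop at the top of the slope: two black rubber faces on yellow brackets, 66 mm high, square to the deck, 26 mm wide, 34 mm either side of the centre line. Origin: in the plane of the rubber faces, on the deck surface and centre line (deck x = 173 mm). Axes as the deck's. A drum touching the stop has its axis 48 mm below this plane (deck x = 125 mm).
- catch (a joint): Spring catch, a 30 mm wide red flap in the middle of the deck, hinged at its downhill end (deck x = 60 mm). 0 = raised, tip 18 mm above the deck; 0.7 rad = folded flush. The drum folds it (about 1 N) as it rolls over uphill; with the drum at the stop it springs up behind it within 0.5 s and then holds the drum, which rests on it about 4 mm short of the stop.
- catch_tip (a point): Middle of the rounded (3 mm radius) tip edge of the spring catch; at deck x = 82 mm, 15 mm above the deck surface when the catch is raised.
- glue_can: Closed steel glue can standing on the bench, 64 mm in diameter, 95 mm high, with a yellow label. Bystander. Origin: centre of its underside.
- screwdriver: Screwdriver with a red handle lying on the bench on the ramp's -y side, beyond the glue can. Bystander. Origin: on the bench below its middle, x along the blade.
- sleeve: Small spare abrasive sleeve, a red-brown tube standing on end on the bench, 60 mm in outer diameter, 55 mm high. Bystander. Origin: centre of its underside.
There are look-alikes about, which are no part of the job. Leave any blue or purple look-alike of the drum alone.

How it is judged (in metres and radians):
On the way:
1. the drum has been rolled up over the catch and touches the stop (contact force between drum and stop above 0.1 N and x of drum in the frame of deck above 0.121 m).
At the end, for the whole second after the job is handed in: The drum has touched the stop and now lies at rest on the deck at the top of the slope, its axis within 9 mm of where it touches the stop, within 14 mm of the centre line and square across the ramp to 0.1 rad; the spring catch is up behind it (joint under 0.1 rad) (x of drum in the frame of deck between 0.116 and 0.128 m and y of drum in the frame of deck between -0.014 and 0.014 m and z of drum in the frame of deck between 0.044 and 0.052 m and angle between the y axis of drum and the y axis of deck, either way round below 0.1 rad and value of joint catch below 0.1 rad and linear speed of drum below 0.02 m/s).
It fails at once if the drum is lifted more than 15 mm off the ramp (z of drum in the frame of deck above 0.063 m).
It fails at once if the drum runs free on the slope (faster than 0.15 m/s with no finger touching it): thrown up it or rolling back down (x of drum in the frame of deck between 0.012 and 0.105 m and linear speed of drum above 0.15 m/s and contact force between each of the fingers, the arm and drum below 0.01 N).
It fails at once if the drum moves faster than 0.35 m/s (linear speed of drum above 0.35 m/s).
It fails at once if the glue can, the screwdriver or the spare sleeve is moved more than 15 mm (distance of any of glue_can, screwdriver, sleeve from where it was at the start of the episode above 0.015 m).
It also fails if it takes over 48 s, if anything falls off the work surface, if the arm or the gripper's body presses on something with over 40 N, if the wrist force passes 120 N, or if a joint passes its speed limit or range.

## Working session

There is one attempt and no reset: what is moved stays moved. The work goes in short steps, Python scripts to look and compute and a tool call to move; the robot and the scene stay as the last step left them, time stands still between calls to the robot, and variables do not carry over. Pictures are saved under pics/ and viewed, and the job is handed in when it is done.

Besides the shell and the picture viewer there is one more tool, called after ">>>" as name(argument=value, ...) on one line, values as JSON. send_rows: Moves the arm, as the interface text tells. Its arguments: {"type":"object","properties":{"moves":{"type":"array","items":{"type":"array"}}},"required":["moves"]}

```bash
ls; mkdir -p pics; python3 - <<'E'
from plant import bot, viewer, find_in, spot_point
import cv2
for c in ["scene","top"]:
    im=viewer.capture(c); cv2.imwrite(f"pics/{c}0.png",im)
    m=viewer.camera_model(c); print(c,m)
    for t in ["drum","ramp","deck","stop","catch_tip","glue_can","screwdriver","sleeve"]:
        r=spot_point(c,t); print(t,[(x["conf"],x["point"]) for x in r][:3])
    print("drum ext",find_in(c,"drum")[:3])
print(bot.get_obs(), bot.finger_overhang)
E
```

```text
pics
scene {'fx': 389.5671899493808, 'fy': 389.5671899493808, 'cx': 319.5021012533267, 'cy': 198.58945543989742, 'distortion': array([-0.05565864,  0.        ,  0.        ,  0.        ,  0.        ]), 'rvec': array([ 1.23125591,  2.30089334, -0.98533645]), 'tvec': array([ 296.42570615, -302.03718305, 1145.66454181])}
drum [(0.86, [281.5, 140.6]), (0.73, [325.0, 186.8])]
ramp [(0.89, [321.8, 218.4]), (0.66, [320.0, 213.5])]
deck [(0.74, [319.7, 215.4])]
stop [(0.91, [290.7, 277.6])]
catch_tip [(0.68, [443.4, 232.4]), (0.54, [304.4, 235.3])]
glue_can [(0.62, [250.5, 192.4])]
screwdriver [(0.82, [189.4, 201.1])]
sleeve [(0.59, [443.0, 233.1])]
drum ext [{'extent': [416.5, 158.8, 56.7, 60.7], 'conf': 0.82}, {'extent': [327.4, 189.0, 62.1, 53.8], 'conf': 0.78}, {'extent': [286.0, 143.2, 45.7, 60.5], 'conf': 0.61}]
top {'fx': 456.08765152447626, 'fy': 456.08765152447626, 'cx': 315.7562355243561, 'cy': 201.9222302011918, 'distortion': array([-0.10088866,  0.        ,  0.        ,  0.        ,  0.        ]), 'rvec': array([ 2.1530355 , -2.17138684,  0.14048496]), 'tvec': array([  30.06949968
[... 479 characters left out ...]
}]
{'time': 1.0, 'joint_positions': array([-1.43797871e+00,  3.41961053e-01,  1.52408625e+00,  3.21747213e-05,
        1.27542083e+00, -1.45999441e-01]), 'dq': array([-7.36171438e-04, -2.10936123e-05, -9.69831897e-04, -2.17235503e-04,
        1.03321894e-04, -9.22109603e-04]), 'tau': array([ 6.89061881e-05, -4.31139135e+01, -2.44477952e+01,  7.19680334e-02,
        4.79970966e-02,  7.76986070e-06]), 'tool_pos': array([ 144.52365798, -504.7366376 ,  226.36554531]), 'tcp_rot': array([-1.57066865e+00,  1.23393597e-05, -2.86278496e+00]), 'contact_force': array([-0.66543314, -0.07378309, -0.22820588]), 'moment': array([ 0.02855801, -0.01227203, -0.00529569]), 'grip_width': 91.99409069203622} 22.0
```

View pics/scene0.png

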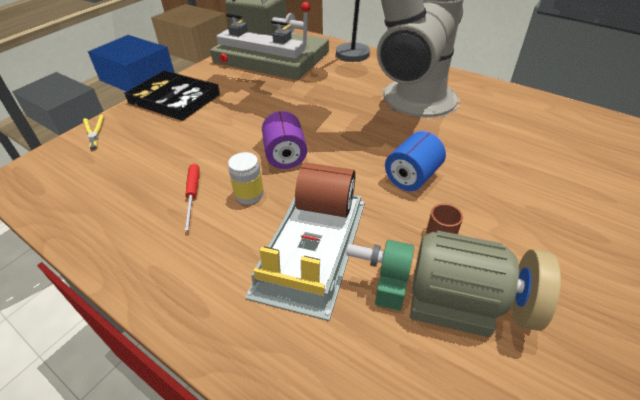

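View pics/top0.png

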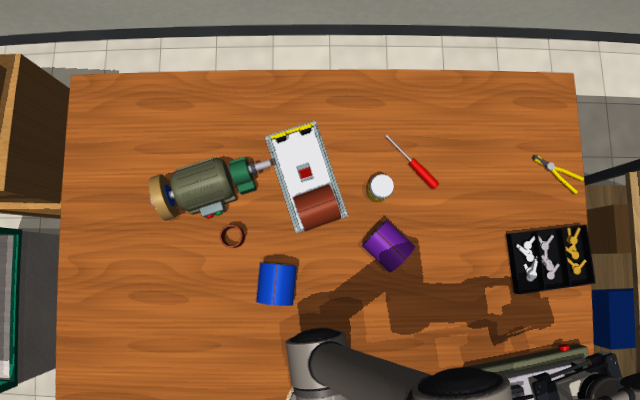

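The scene picture shows the red-brown drum at about (326,190) in scene and (319,207) in top. The ramp runs up to the yellow stop brackets at top (280,137) and (310,127), and the red catch is at (305,172). The blue and purple drums are look-alikes. Next I measure the ramp pose.

```bash
cat > h.py <<'E'
import numpy as np, cv2
from plant import bot, viewer, find_in, spot_point
def cam(c):
    m=viewer.camera_model(c);K=np.array([[m['fx'],0,m['cx']],[0,m['fy'],m['cy']],[0,0,1]])
    return K,np.array(m['distortion']),np.array(m['rvec']),np.array(m['tvec'])
def proj(c,P):
    K,d,r,t=cam(c); return cv2.projectPoints(np.asarray(P,float).reshape(-1,3),r,t,K,d)[0][:,0]
def onz(c,uv,z):
    K,d,r,t=cam(c);R=cv2.Rodrigues(r)[0]
    n=cv2.undistortPoints(np.array(uv,float).reshape(1,1,2),K,d)[0,0]
    D=R.T@np.array([n[0],n[1],1]);C=-R.T@t
    return C+D*(z-C[2])/D[2]
E
python3 - <<'E'
from h import *
for z,uv in [(60,(316,207)),(12,(300,232)),(12,(347,216)),(32,(305,167)),(36,(280,137)),(36,(310,127))]: print(uv,onz("top",uv,z).round(1))
im=cv2.imread("pics/top0.png"); cv2.imwrite("pics/topz.png",cv2.resize(im[110:250,240:420],None,fx=4.4,fy=4.2,interpolation=2))
im=cv2.imread("pics/scene0.png"); cv2.imwrite("pics/scz.png",cv2.resize(im[155:320,235:400],None,fx=3.6,fy=3.6,interpolation=2))
E
```

```text
(316, 207) [543.9  25.   60. ]
(300, 232) [481.7  68.4  12. ]
(347, 216) [524.  -59.3  12. ]
(305, 167) [656.   53.5  32. ]
(280, 137) [738.8 121.   36. ]
(310, 127) [766.2  39.2  36. ]
```

View pics/topz.png

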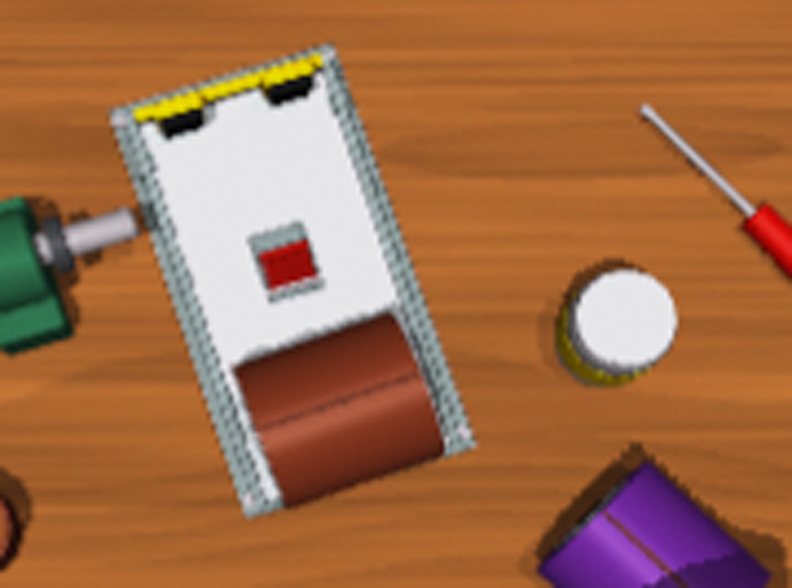

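View pics/scz.png

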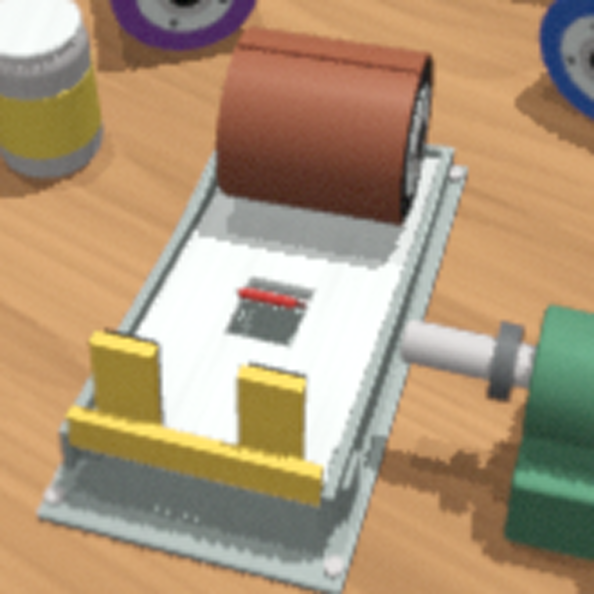

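```bash
cat >> h.py <<'E'
from scipy.optimize import least_squares
a=np.deg2rad(8)
def R0(yaw): return np.array([[np.cos(yaw),-np.sin(yaw),0],[np.sin(yaw),np.cos(yaw),0],[0,0,1]])
RD=np.array([[np.cos(a),0,-np.sin(a)],[0,1,0],[np.sin(a),0,np.cos(a)]])
def d2w(p,P): # deck->world
    P=np.asarray(P,float).reshape(-1,3); return (R0(p[2])@((RD@P.T)+np.array([[0],[0],[12]]))).T+[p[0],p[1],0]
def r2w(p,P):
    P=np.asarray(P,float).reshape(-1,3); return (R0(p[2])@P.T).T+[p[0],p[1],0]
E
python3 - <<'E'
from h import *
T=lambda u,v:(240+u/4.4-.4,110+v/4.2-.4)
S=lambda u,v:(235+u/3.6-.4,155+v/3.6-.4)
obs=[("scene",S(240,291),(82,-15,17)),("scene",S(304,300),(82,15,17)),
("scene",S(160,341),(173,-21,66)),("scene",S(245,362),(173,21,66)),
("top",T(258,262),(82,15,17)),("top",T(308,241),(82,-15,17)),
("top",T(163,137),(173,47,60)),("top",T(312,90),(173,-47,60)),
]
def res(p): return np.concatenate([proj(c,d2w(p,P))[0]-uv for c,uv,P in obs])
s=least_squares(res,[580,10,.3],x_scale=[10,10,.1],loss="soft_l1");print(s.x);print(s.fun.reshape(-1,2).round(1))
p=s.x; np.save("p.npy",p)
K,d,r,t=cam("top");print("camC",-cv2.Rodrigues(r)[0].T@t)
ang=np.linspace(0,2*np.pi,40)
for c in ["top","scene"]:
    im=cv2.imread(f"pics/{c}0.png"); k=4
    x0,y0=((240,110) if c=="top" else (235,150))
    crop=cv2.resize(im[y0:y0+150,x0:x0+180],None,fx=k,fy=k,interpolation=2)
    def pl(P,col,w2=None):
        uv=((proj(c,P)+.5-[x0,y0])*k).astype(int); cv2.polylines(crop,[uv],False,col,1)
    for y in(-60,60): pl(d2w(p,[[0,y,0],[215,y,0]]),(255,0,0)); pl(r2w(p,[[-72,y,12],[0,y,12]]),(255,0,0))
    pl(r2w(p,[[-72,-60,12],[-72,60,12]]),(255,0,0))
    pl(d2w(p,[[0,-60,0],[0,60,0]]),(255,255,0))
    for y in(-34,34): pl(d2w(p,[[173,y-13,0],[173,y+13,0],[173,y+13,66],[173,y-13,66],[173,y-13,0]]),(0,255,0))
    for y in(-50,50): pl(r2w(p,[[-38+48*np.cos(b),y,60+48*np.sin(b)] for b in ang]),(255,0,255))
    pl(d2w(p,[[60,-15,0],[82,-15,17],[82,15,17],[60,15,0]]),(0,255,255))
    cv2.imwrite(f"pics/ov_{c}.png",crop)
    for q in spot_point(c,"drum") if False else []: pass
E
```

```text
[5.72385636e+02 3.50568568e+01 2.99279940e-01]
[[-0.1 -0.6]
 [-2.3  0.4]
 [-0.3 -2. ]
 [ 1.1 -2. ]
 [-0.4 -0.9]
 [-1.1  0.8]
 [-1.  -2. ]
 [-0.2 -1.5]]
camC [ 412.42857359   35.59055331 1242.97545518]
```

View pics/ov_top.png

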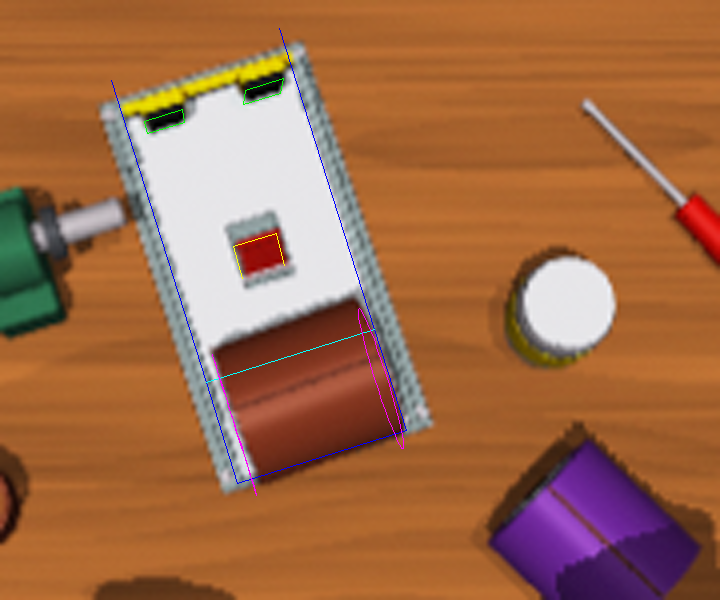

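View pics/ov_scene.png

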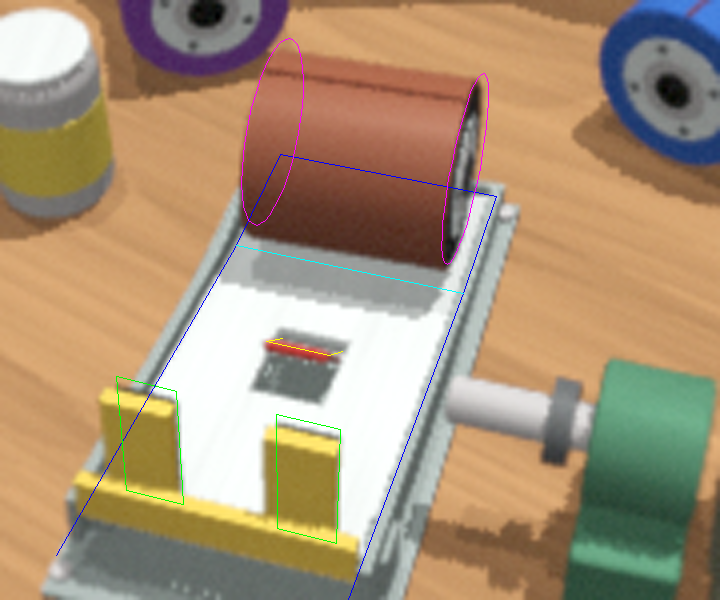

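```bash
python3 - <<'E'
from h import *
T=lambda u,v:(240+u/4.-.5,110+v/4.-.5)
T2=lambda u,v:(240+u/4.4-.4,110+v/4.2-.4)
S=lambda u,v:(235+u/3.6-.4,155+v/3.6-.4)
obs=[("scene",S(240,291),(82,-15,17)),("scene",S(304,300),(82,15,17)),
("scene",S(160,341),(173,-21,66)),("scene",S(245,362),(173,21,66)),
("top",T2(258,262),(82,15,17)),("top",T2(308,241),(82,-15,17)),
("top",T2(163,137),(173,47,60)),("top",T2(312,90),(173,-47,60)),
]
# line obs: guide inner edges in top (image point should lie on the edge line y=+-60)
lin=[(T(140,140),60,5),(T(205,335),60,5),(T(297,100),-60,5),(T(383,300),-60,5)]
def res(p):
    r=[proj(c,d2w(p,P))[0]-uv for c,uv,P in obs]
    for uv,y,z in lin:
        A,B=proj("top",d2w(p,[[0,y,z],[200,y,z]])); n=np.array([-(B-A)[1],(B-A)[0]]);n/=np.linalg.norm(n)
        r.append([n@(np.array(uv)-A)])
    return np.concatenate(r)
s=least_squares(res,[580,10,.3],x_scale=[10,10,.1],loss="soft_l1");print(s.x);print(res(s.x).round(1))
p=s.x; np.save("p.npy",p)
def w2r(w): return R0(p[2]).T@(np.array(w)-[p[0],p[1],0])
for n,uv,z in [("shaft tip",T(125,208),75),("bearing near edge",T(62,255),60),("bearing top corner",T(45,200),120),("bearing low",T(65,270),120),("glue",T(570,305),95),("sleeve",(233.5,234.9),55)]:
    w=onz("top",uv,z); print(n,w.round(),w2r(w).round())
# drum: outline ends
for n,uv,z in [("drum centre top",T(309,392),108),("lowleft",T(262,482),60),("lowright",T(402,425),60)]:
    w=onz("top",uv,z); print(n,w2r(w).round(1))
# targets: TCP pose
o=bot.get_obs(); print(o['tool_pos'])
yaw=p[2]-np.pi
Rt=R0(o['tcp_rot'][2])@cv2.Rodrigues(np.array([-np.pi/2,0,0]))[0]
for x,z in [(-125,226),(-125,72)]:
    w=r2w(p,[x,0,z])[0]; print(w.round(1), "tool shift",(Rt.T@(w-o['tool_pos'])).round(1),"reach",np.hypot(*w[:2]))
print("yaw diff deg",np.rad2deg(yaw-o['tcp_rot'][2]))
E
```

```text
[5.74131415e+02 3.02943865e+01 3.33220632e-01]
[-1.4 -0.6 -3.5 -0.  -0.2 -1.5  1.5 -2.2  0.5 -1.1 -0.3  0.3 -1.  -1.4
 -0.6 -2.1  2.7  1.9 -1.2  2.5]
shaft tip [663. 142.  75.] [120.  77.  75.]
bearing near edge [635. 185.  60.] [108. 126.  60.]
bearing top corner [659. 189. 120.] [132. 122. 120.]
bearing low [614. 176. 120.] [ 85. 124. 120.]
glue [ 593. -144.   95.] [ -39. -171.   95.]
sleeve [473. 241.  55.] [-27. 232.  55.]
drum centre top [-37.    5.7 108. ]
lowleft [-77.3  51.9  60. ]
lowright [-72.9 -46.3  60. ]
[ 144.52365798 -504.7366376   226.36554531]
[456.  -10.6 226. ] tool shift [-4.354e+02  4.000e-01 -3.893e+02] reach 456.1301769862206
[456.  -10.6  72. ] tool shift [-435.4  154.4 -389.3] reach 456.1301769862206
yaw diff deg 3.1176319604763
```

```bash
python3 - <<'E'
from h import *
im=cv2.imread("pics/top0.png"); 
g=cv2.cvtColor(im,cv2.COLOR_BGR2GRAY).astype(int); hsv=cv2.cvtColor(im,cv2.COLOR_BGR2HSV)
for v in (148,156,164,172,180,186):
    print(v,''.join(f"{x:4d}" for x in g[v,262:342]))
E
```

```text
148  104 107 106 107 106 107 133 134 139 139 158 155 147 211 230 230 230 231 231 230 230 230 230 231 231 230 231 230 230 230 231 230 231 230 230 230 231 230 231 230 231 230 230 230 230 231 230 230 231 231 231 230 231 230 230 230 230 229 152 154 155 151 162 112 103 108 105 103 100 101 100 100 101 101 101 103 103 104 103 104
156  110 111 111 111 111 111 110 110 102 142 156 138 171 179 140 209 230 231 230 230 230 230 231 231 230 230 231 230 230 231 230 230 230 231 230 231 230 230 231 231 231 230 230 230 230 230 230 230 231 231 230 230 231 230 230 230 231 230 230 231 207 161 158 109 141 146 126 116 117 118 118 118 118 120 119 117 120 119 120 120
164  191 194 192 193 192 188 183 180 139  81  61  65  79  97 101 158 169 149 213 231 230 230 231 230 231 231 230 230 231 231 230 230 230 231 230 230 230 230 209 207 195 165 167 153 146 148 136 190 226 231 230 230 230 230 230 230 230 230 231 231 230 230 231 162 166 168 140 148 107 119 126 127 127 126 126 127 128 127 128 128
172   86 105 115 114 112 120 123 123 123 124 122 122 122 112 157 159 136 152 164 146 213 230 231 230 230 230 230 231 230 231 230 230 230 230 230 216 121  74  60  46  50  52  53  51  54  54  52  53  55 141 219 231 230 231 230 230 230 230 230 230 231 231 231 230 230 219 164 157 139 147 160 113 109 117 117 117 116 116 116 116
180  120 119 120 120 119 117 116 117 117 117 118 118 117 116 118 117 102 139 147 121 160 172 174 219 230 230 230 230 231 231 230 230 230 230 230 230 230 230 206 148 151 146 133 159 162 196 202 207 218 228 230 230 231 230 230 230 230 230 230 230 230 230 230 230 231 230 230 231 166 170 170 108 139 152 126 112 113 113 113 111
186  106 108 106 106 106 105 106 106 106 107 108 108 108 109 110 109 108 108 101 142 155 124 161 170 137 212 230 230 231 230 230 230 230 230 230 231 230 231 230 230 231 230 230 231 231 230 231 230 231 230 231 231 231 230 208 195 168 133 124 109  74  63  44  39  40  42  45  40 111 146 105 160 168 125 148 156 121 104 104 105
```

```bash
python3 - <<'E'
from h import *
im=cv2.imread("pics/top0.png"); g=cv2.cvtColor(im,cv2.COLOR_BGR2GRAY).astype(float)
hsv=cv2.cvtColor(im,cv2.COLOR_BGR2HSV)
L=[];Rr=[]
for v in range(146,183):
    row=g[v,255:350]; w=np.where(row>215)[0]; 
    i=w[0]; L.append((255+i-1+ (195-row[i-1])/(row[i]-row[i-1]) if row[i-1]<195 else 255+i-1.5,v))
    j=w[-1]; 
    if v<178: Rr.append((255+j+(row[j]-195)/(row[j]-row[j+1]) if row[j+1]<195 else 255+j+1.5,v))
out={}
for n,A in (("L",L),("R",Rr)):
    A=np.array(A); V=A[:,1]; c=np.polyfit(V,A[:,0],1); rr=A[:,0]-np.polyval(c,V); c=np.polyfit(V[abs(rr)<1],A[abs(rr)<1,0],1)
    print(n,c,rr.std())
    W=np.array([onz("top",(np.polyval(c,v),v),12+zz) for v,zz in((146,22),(183,8))]); print(W.round(1),"yaw",np.arctan2(*(W[0]-W[1])[1::-1])); out[n]=W
# centre line
C=(out["L"]+out["R"])/2; u=C[0]-C[1]; yaw=np.arctan2(u[1],u[0]);print("centre",C,yaw, "width", [ (out["L"][k]-out["R"][k])@[-np.sin(yaw),np.cos(yaw),0] for k in(0,1)])
obs=[("scene",(301.3,235.4),(82,-15,17)),("scene",(319.,238),(82,15,17)),]
T2=lambda u,v:(240+u/4.4-.4,110+v/4.2-.4);S=lambda u,v:(235+u/3.6-.4,155+v/3.6-.4)
obs=[("scene",S(272,295),(82,0,18)),("scene",S(160,341),(173,-21,66)),("scene",S(245,362),(173,21,66)),
("top",T2(283,251),(82,0,18)),("top",T2(163,137),(173,47,60)),("top",T2(312,90),(173,-47,60))]
def res(q):
    r=[proj(c,d2w(q,P))[0]-uv for c,uv,P in obs]
    n=np.array([-np.sin(q[2]),np.cos(q[2])])
    for k in(0,1): r.append([n@(C[k][:2]-q[:2])*.37*3])
    return np.concatenate(r)
s=least_squares(res,[574,30,.3],x_scale=[10,10,.1],loss="soft_l1");print(s.x);print(res(s.x).round(1));p=s.x;np.save("p.npy",p)
def w2r(w): return R0(p[2]).T@(np.array(w)-[p[0],p[1],0])
T=lambda u,v:(240+u/4.-.5,110+v/4.-.5)
# drum silhouette in top: red-brown mask
roi=np.zeros(g.shape,np.uint8); roi[180:240,290:350]=1
m=((g<110)&(im[:,:,2]>60)&(hsv[:,:,1]>130)&(roi>0)&((hsv[:,:,0]<9)|(hsv[:,:,0]>175))).astype(np.uint8)
cs=max(cv2.findContours(m,0,2)[0],key=cv2.contourArea); print("minrect",cv2.minAreaRect(cs))
def sil(c,x,y,z=60,yaw=None):
    A=[]
    for yy in(-50,50):
        A+= [[x+48*np.cos(b),y+yy,z+48*np.sin(b)] for b in np.linspace(0,6.283,60)]
    return cv2.minAreaRect(proj(c,r2w(p,A)).astype(np.float32))
for x,y in((-38,0),(-38,5),(-33,0)): print(x,y,sil("top",x,y))
o=bot.get_obs();Rt=R0(o['tcp_rot'][2])@cv2.Rodrigues(np.array([-np.pi/2,0,0]))[0]
w=r2w(p,[-125,0,226])[0]; print(w.round(1), "tool shift",(Rt.T@(w-o['tool_pos'])).round(1),"yawdiff",np.rad2deg(p[2]-np.pi-o['tcp_rot'][2]))
E
```

```text
L [  0.30918459 228.54865173] 0.3855505088922689
[[714.4 138.2  34. ]
 [614.6 107.9  20. ]] yaw 0.29476433648352757
R [  0.32317064 271.76204024] 0.25451789076019904
[[713.4  15.3  34. ]
 [613.6 -16.4  20. ]] yaw 0.30772106874007576
centre [[713.85682653  76.74293869  34.        ]
 [614.08861206  45.74378933  20.        ]] 0.30125482155557004 width [np.float64(117.07957094509483), np.float64(118.43321607608429)]
[5.73366606e+02 3.30872366e+01 3.06329935e-01]
[-2.1 -0.5 -1.  -1.9  0.4 -2.  -0.2 -0.3 -0.6 -2.1  0.1 -1.8 -0.8 -0.2]
minrect ((313.91925048828125, 198.6090545654297), (17.425235748291016, 39.02801513671875), 70.20112609863281)
-38 0 ((318.05987548828125, 209.34750366210938), (36.8905029296875, 39.935142517089844), 72.0942153930664)
-38 5 ((316.1766662597656, 209.96090698242188), (36.89599609375, 39.92194366455078), 72.10584259033203)
-33 0 ((317.46319580078125, 207.53195190429688), (36.86906051635742, 39.91590881347656), 72.09667205810547)
[454.2  -4.6 226. ] tool shift [-4.353e+02  4.000e-01 -3.956e+02] yawdiff 1.5769085196716093
```

>>> send_rows(moves=[[[-44,0,-40],[0,1.6,0],46],[[-44,0,-40],[0,0,0],46],[[-44,0,-40],[0,0,0],46],[[-44,0,-40],[0,0,0],46],[[-44,0,-40],[0,0,0],46],[[-44,0,-40],[0,0,0],46],[[-44,0,-40],[0,0,0],46],[[-44,0,-40],[0,0,0],46]])

```text
time: 2.0
tool_pos: [411.9, -99.5, 226.7]
tcp_rot: [-1.565, 0.004, -2.901]
contact_force: [0.5, -1.1, 1.0]
grip_width: 45.6
```

```bash
cat >> h.py <<'E'
from scipy.spatial.transform import Rotation as Ro
p=np.array([573.4,33.1,.304])
def w2r(w): return R0(p[2]).T@(np.array(w)-[p[0],p[1],0])
def st(tgt=None):
    o=bot.get_obs(); R=Ro.from_euler('xyz',o['tcp_rot']); w=o['tool_pos']
    print("t",o['time'],"TCP ramp",w2r(w).round(1),"F ramp",(R0(p[2]).T@o['contact_force']).round(1),"rot",o['tcp_rot'].round(3))
    if tgt is not None:
        d=r2w(p,tgt)[0]-w; print("tool shift",R.inv().apply(d).round(1))
    Rw=Ro.from_euler('xyz',[-np.pi/2,0,p[2]-np.pi]); print("turn deg",np.rad2deg((R.inv()*Rw).as_rotvec()).round(2))
E
python3 -c "
from h import *
st([-125,1,226])"
```

```text
t 2.0 TCP ramp [-193.8  -78.2  226.7] F ramp [ 0.1 -1.2  1. ] rot [-1.565  0.004 -2.901]
tool shift [-63.6   0.5 -83.4]
turn deg [-0.32 -3.63 -0.2 ]
```

>>> send_rows(moves=[[[-30,0,-40],[-0.3,-3.6,-0.2],46],[[-30,0,-40],[0,0,0],46],[[0,0,0],[0,0,0],46],[[0,0,0],[0,0,0],46]])

```text
time: 2.5
tool_pos: [450.4, 0.0, 226.9]
tcp_rot: [-1.57, 0.001, -2.829]
contact_force: [0.0, 0.3, 0.5]
grip_width: 45.9
```

```bash
python3 -c "
from h import *
st([-125,1,72])
im=viewer.capture('top'); cv2.imwrite('pics/top1.png',im)"
```

```text
t 2.5 TCP ramp [-127.3    5.3  226.9] F ramp [0.1 0.3 0.5] rot [-1.570e+00  1.000e-03 -2.829e+00]
tool shift [ -2.1 154.9   4.1]
turn deg [-0.06  0.5  -0.08]
```

>>> send_rows(moves=[[[0,40,4],[0,0.5,0],46],[[0,40,0],[0,0,0],46],[[0,40,0],[0,0,0],46],[[0,25,0],[0,0,0],46],[[0,0,0],[0,0,0],46],[[0,0,0],[0,0,0],46]])

```text
time: 3.3
tool_pos: [452.6, -12.7, 80.6]
tcp_rot: [-1.566, 0.006, -2.852]
contact_force: [0.5, -1.3, 1.0]
grip_width: 46.3
```

```bash
python3 -c "
from h import *
st([-125,1,72])
for c in ['top','scene']:
  im=viewer.capture(c); cv2.imwrite(f'pics/{c}2.png',im[100:320,180:500])
"; python3 -c "
import cv2
a=cv2.imread('pics/scene2.png');cv2.imwrite('pics/scene2z.png',cv2.resize(a,None,fx=2.4,fy=2.4))"
```

```text
t 3.3 TCP ramp [-129.    -7.6   80.6] F ramp [ 0.  -1.4  1. ] rot [-1.566  0.006 -2.852]
tool shift [-3.8  8.6 -8.7]
turn deg [-0.26 -0.83 -0.35]
```

View pics/scene2z.png

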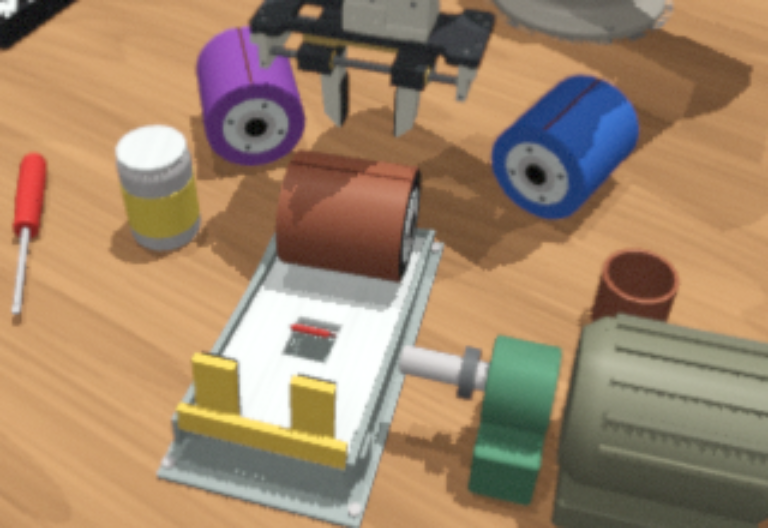

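The fingers are behind the drum: fingertips at about (340,120) and (405,130), drum at about (350,215) in the crop. Correcting the pose and moving in closer.

>>> send_rows(moves=[[[-8,5,-5],[-0.2,-0.5,-0.2],46],[[-8,3,-3],[0,0,0],46],[[-6,0,0],[0,0,0],46],[[0,0,0],[0,0,0],46]])

```text
time: 3.9
tool_pos: [474.5, 2.8, 74.2]
tcp_rot: [-1.568, 0.007, -2.841]
contact_force: [0.2, 0.6, -0.4]
grip_width: 45.7
```

```bash
python3 -c "
from h import *
st([-92,1,72])
"
```

```text
t 3.9 TCP ramp [-103.4    0.7   74.2] F ramp [ 0.4  0.5 -0.4] rot [-1.568  0.007 -2.841]
tool shift [-11.4   2.3  -0.3]
turn deg [-0.18 -0.22 -0.4 ]
```

>>> send_rows(moves=[[[-3,1,0],[0,-0.2,-0.4],46],[[-3,1,0],[0,0,0],46],[[-3,0,0],[0,0,0],46],[[-3,0,0],[0,0,0],46],[[-3,0,0],[0,0,0],46],[[-3,0,0],[0,0,0],46]])

```text
time: 4.65
tool_pos: [492.3, 8.4, 72.0]
tcp_rot: [-1.568, -0.001, -2.838]
contact_force: [0.7, 0.3, 0.0]
grip_width: 46.3
```

```bash
python3 -c "
from h import *
st([-80,1,72])
"
```

```text
t 4.65 TCP ramp [-84.8   0.7  72. ] F ramp [0.7 0.1 0. ] rot [-1.568e+00 -1.000e-03 -2.838e+00]
tool shift [-4.8  0.  -0.3]
turn deg [-0.16 -0.01  0.08]
```

>>> send_rows(moves=[[[-3,0,0],[0,0,0],46],[[-3,0,0],[0,0,0],46],[[-3,0,0],[0,0,0],46],[[-3,0,0],[0,0,0],46],[[-3,0,0],[0,0,0],46]])

```text
time: 5.28
tool_pos: [507.7, 13.2, 72.1]
tcp_rot: [-1.568, -0.001, -2.838]
contact_force: [0.2, -0.1, 0.1]
grip_width: 46.0
```

```bash
python3 -c "
from h import *
st([-60,1,72])
im=viewer.capture('scene');cv2.imwrite('pics/scene3z.png',cv2.resize(im[110:290,220:440],None,fx=3.3,fy=3.3))"
```

```text
t 5.275 TCP ramp [-68.7   0.7  72.1] F ramp [ 0.2 -0.1  0.1] rot [-1.568e+00 -1.000e-03 -2.838e+00]
tool shift [-8.7  0.  -0.3]
turn deg [-0.16 -0.01  0.07]
```

View pics/scene3z.png

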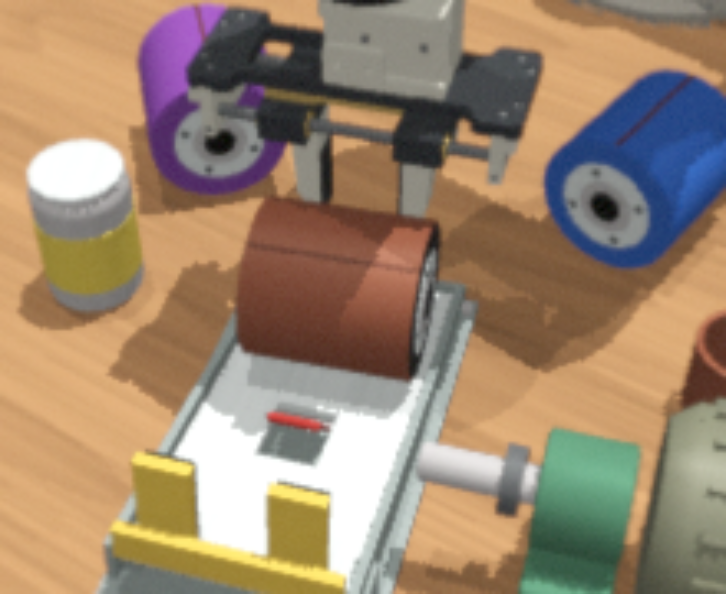

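The seam has moved from the back-top edge to the front, so the drum is rolling. It is at about (335,290) in the crop, square, with both fingers behind it. Continuing up the slope.

>>> send_rows(moves=[[[-4,0,0],[-0.1,0,0],46],[[-4,0,0],[0,0,0],46],[[-4,-0.6,0],[0,0,0],46],[[-4,-0.6,0],[0,0,0],46],[[-4,-0.6,0],[0,0,0],46],[[-4,-0.6,0],[0,0,0],46],[[-4,-0.6,0],[0,0,0],46],[[-4,-0.6,0],[0,0,0],46]])

```text
time: 6.32
tool_pos: [527.6, 21.2, 77.8]
tcp_rot: [-1.574, -0.029, -2.835]
contact_force: [-10.9, -3.6, 14.4]
grip_width: 46.1
```

```bash
python3 -c "
from h import *
st([-28,1,76])
im=viewer.capture('scene');cv2.imwrite('pics/scene4z.png',cv2.resize(im[110:290,220:440],None,fx=3.3,fy=3.3))"
```

```text
t 6.325 TCP ramp [-47.3   2.3  77.8] F ramp [-11.4  -0.2  14.4] rot [-1.574 -0.029 -2.835]
tool shift [-19.3   1.2   1.4]
turn deg [0.18 0.16 1.65]
```

View pics/scene4z.png

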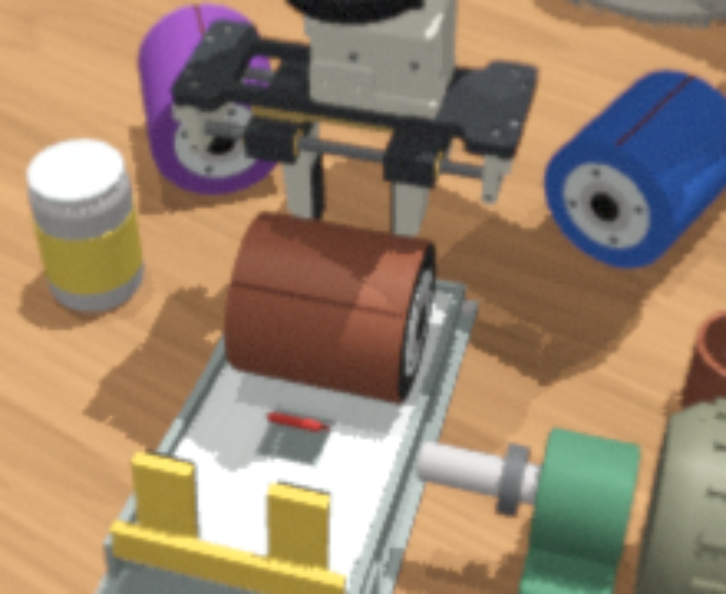

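Force on the tool is -11 N along x and +14 N up. The abrasive drum drags the vertical fingers upward, so friction at the pads is high and it nearly jams. I'll ease back down with the drum resting on the fingers, then push from lower down with the fingers leaned back, which relieves the jam.

>>> send_rows(moves=[[[3,1,0],[0,0,0.5],46],[[3,1,0],[0,0,0.5],46],[[3,1,0],[0,0,0.5],46],[[3,1,0],[0,0,0],46],[[3,0.5,0],[0,0,0],46],[[3,0.5,0],[0,0,0],46],[[3,0.5,0],[0,0,0],46],[[3,0,0],[0,0,0],46]])

```text
time: 7.38
tool_pos: [504.7, 13.7, 72.3]
tcp_rot: [-1.574, 0.0, -2.835]
contact_force: [0.2, -0.3, -0.1]
grip_width: 45.9
```

```bash
python3 -c "
from h import *
st([-28,1,76])
im=viewer.capture('scene');cv2.imwrite('pics/scene5z.png',cv2.resize(im[110:290,220:440],None,fx=3.3,fy=3.3))"
```

```text
t 7.375 TCP ramp [-71.4   2.1  72.3] F ramp [ 0.1 -0.4 -0.1] rot [-1.574  0.    -2.835]
tool shift [-43.4  -3.6   1.2]
turn deg [ 0.16  0.15 -0.02]
```

View pics/scene5z.png

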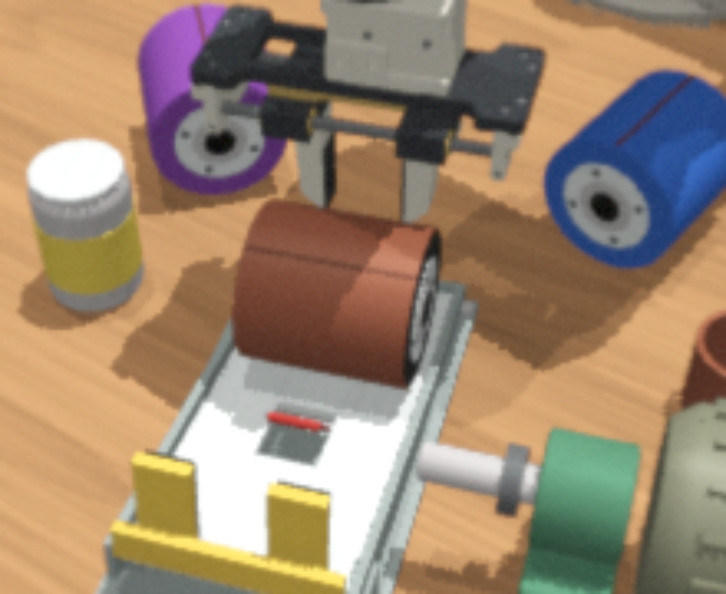

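```bash
python3 -c "
from h import *
for uv,z in [((385,220),60),((385,220),96),((362,245),60),((362,245),20),((414,247),60)]: print(uv,z,w2r(onz('top',uv,z)).round())
for r in spot_point('scene','drum')+spot_point('top','drum'): print(r)
print(proj('scene',r2w(p,[[-8,0,60],[-14,0,60],[-8,5,60]])))
"
```

```text
(385, 220) 60 [-118. -160.   60.]
(385, 220) 96 [-119. -153.   96.]
(362, 245) 60 [-161.  -82.   60.]
(362, 245) 20 [-162.  -86.   20.]
(414, 247) 60 [-209. -209.   60.]
{'point': [322.4, 199.1], 'conf': 0.86}
{'point': [416.3, 158.9], 'conf': 0.65}
{'point': [281.7, 137.9], 'conf': 0.59}
{'point': [190.8, 202.5], 'conf': 0.43}
{'point': [315.5, 207.5], 'conf': 0.98}
{'point': [273.2, 280.9], 'conf': 0.74}
{'point': [386.2, 247.7], 'conf': 0.7}
{'point': [376.1, 192.7], 'conf': 0.2}
[[321.25789688 197.06297104]
 [322.1286679  195.0161932 ]
 [323.72083033 197.54415967]]
```

>>> send_rows(moves=[[[3,0,0],[0.2,0,7],46],[[0,0,0],[0,0,7],46],[[0,0,0],[0,0,6],46],[[3,8,0],[0,0,0],46],[[3,8,0],[0,0,0],46],[[0,0,0],[0,0,0],46]])

```text
time: 8.28
tool_pos: [503.2, 11.8, 56.2]
tcp_rot: [-1.565, 0.363, -2.835]
contact_force: [0.5, -0.1, 0.2]
grip_width: 46.0
```

```bash
python3 -c "
from h import *
st([-68,1,54])
im=viewer.capture('scene');cv2.imwrite('pics/scene6z.png',cv2.resize(im[110:290,220:440],None,fx=3.3,fy=3.3))"
```

```text
t 8.275 TCP ramp [-73.3   0.7  56.2] F ramp [ 0.4 -0.2  0.2] rot [-1.565  0.363 -2.835]
tool shift [-4.2  3.9 -0.3]
turn deg [ -0.29   0.09 -20.77]
```

View pics/scene6z.png

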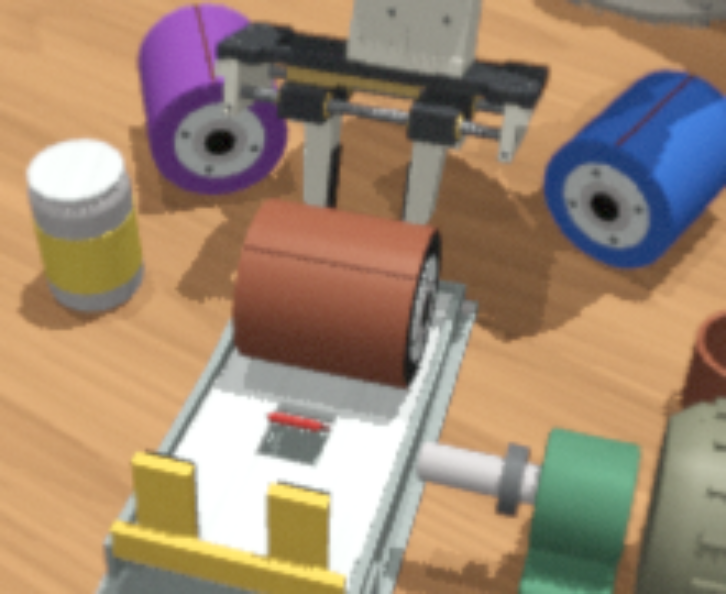

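>>> send_rows(moves=[[[-3.7,1.6,0],[0,0,0],46],[[-3.7,1.6,0],[0,0,0],46],[[-3.7,1.4,0],[0,0,0],46],[[-3.9,0.9,0],[0,0,0],46],[[-3.9,0.9,0],[0,0,0],46],[[-3.9,0.9,0],[0,0,0],46]])

```text
time: 9.07
tool_pos: [527.6, 19.8, 58.6]
tcp_rot: [-1.565, 0.363, -2.834]
contact_force: [-3.0, -0.3, 1.6]
grip_width: 46.2
```

```bash
python3 -c "
from h import *
st([-50,1,56])"
```

```text
t 9.075 TCP ramp [-47.6   1.   58.6] F ramp [-2.9  0.6  1.6] rot [-1.565  0.363 -2.834]
tool shift [ 3.1  1.6 -0. ]
turn deg [ -0.29   0.16 -20.8 ]
```

>>> send_rows(moves=[[[-3.9,1,0],[0,0,0],46],[[-3.9,1,0],[0,0,0],46],[[-3.9,1,0],[0,0,0],46],[[-3.9,1,0],[0,0,0],46],[[-3.9,1,0],[0,0,0],46],[[-3.9,1,0],[0,0,0],46]])

```text
time: 9.82
tool_pos: [552.0, 27.6, 61.4]
tcp_rot: [-1.565, 0.363, -2.834]
contact_force: [-3.7, -1.7, 2.7]
grip_width: 46.2
```

```bash
python3 -c "
from h import *
st([-24,1,60])
im=viewer.capture('scene');cv2.imwrite('pics/scene7z.png',cv2.resize(im[110:290,220:440],None,fx=3.3,fy=3.3))"
```

```text
t 9.825 TCP ramp [-22.1   1.2  61.4] F ramp [-4.  -0.5  2.7] rot [-1.565  0.363 -2.834]
tool shift [2.3 0.6 0.2]
turn deg [ -0.28   0.17 -20.77]
```

View pics/scene7z.png

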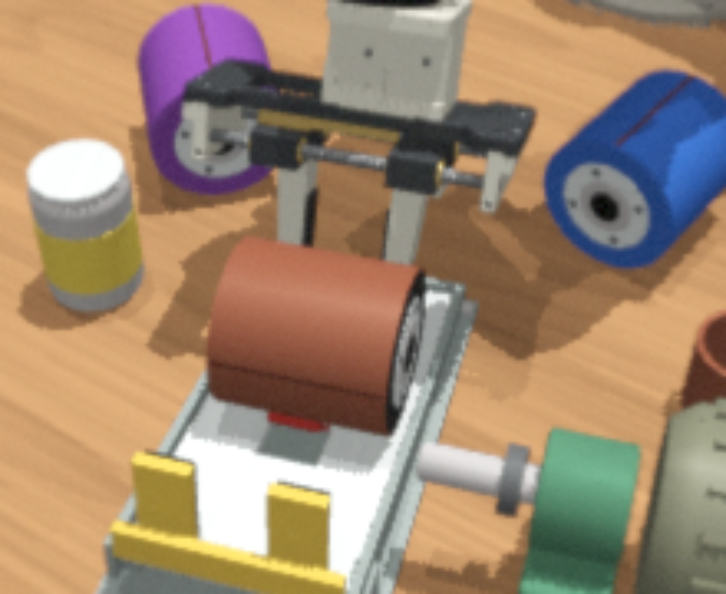

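The drum (at about (315,335) in the crop) is just starting to press on the red catch at (298,420). It is square, with both fingers behind it, at about 4 N. Continuing.

>>> send_rows(moves=[[[-3.9,1,0],[0,0,0],46],[[-3.9,1,0],[0,0,0],46],[[-3.9,1,0],[0,0,0],46],[[-3.9,1,0],[0,0,0],46],[[-3.9,1,0],[0,0,0],46],[[-3.9,1,0],[0,0,0],46],[[-3.9,1,0],[0,0,0],46],[[-3.9,1,0],[0,0,0],46]])

```text
time: 10.88
tool_pos: [583.9, 38.0, 64.9]
tcp_rot: [-1.566, 0.361, -2.834]
contact_force: [-3.0, -1.1, 2.3]
grip_width: 46.0
```

```bash
python3 -c "
from h import *
st([10,1,64])
im=viewer.capture('scene');cv2.imwrite('pics/scene8z.png',cv2.resize(im[110:290,220:440],None,fx=3.3,fy=3.3))"
```

```text
t 10.875 TCP ramp [11.5  1.6 64.9] F ramp [-3.1 -0.1  2.3] rot [-1.566  0.361 -2.834]
tool shift [1.8 0.3 0.5]
turn deg [ -0.23   0.17 -20.7 ]
```

View pics/scene8z.png

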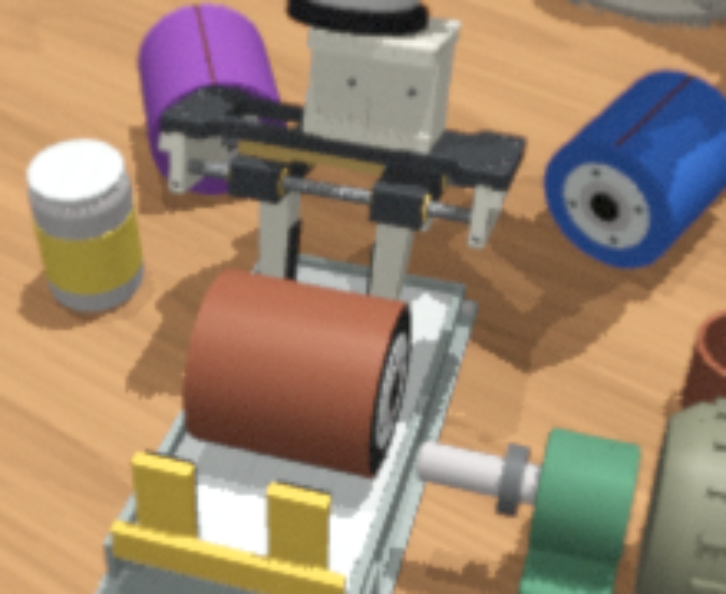

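The drum is on the folded catch, still square, with clear space left to the stop.

>>> send_rows(moves=[[[-3.9,1,0],[0,0,0],46],[[-3.9,1,0],[0,0,0],46],[[-3.9,1,0],[0,0,0],46],[[-3.9,1,0],[0,0,0],46],[[-3.9,1,0],[0,0,0],46],[[-3.9,1,0],[0,0,0],46],[[-3.9,1,0],[0,0,0],46],[[-3.9,1,0],[0,0,0],46]])

```text
time: 11.92
tool_pos: [617.7, 48.4, 69.0]
tcp_rot: [-1.565, 0.363, -2.834]
contact_force: [-2.3, -0.6, 1.3]
grip_width: 45.9
```

```bash
python3 -c "
from h import *
st([58,1,70.5])
im=viewer.capture('scene');cv2.imwrite('pics/scene9z.png',cv2.resize(im[110:290,220:440],None,fx=3.3,fy=3.3))"
```

```text
t 11.925 TCP ramp [46.8  1.3 69. ] F ramp [-2.4  0.1  1.3] rot [-1.565  0.363 -2.834]
tool shift [-11.    2.6   0.4]
turn deg [ -0.27   0.15 -20.79]
```

View pics/scene9z.png

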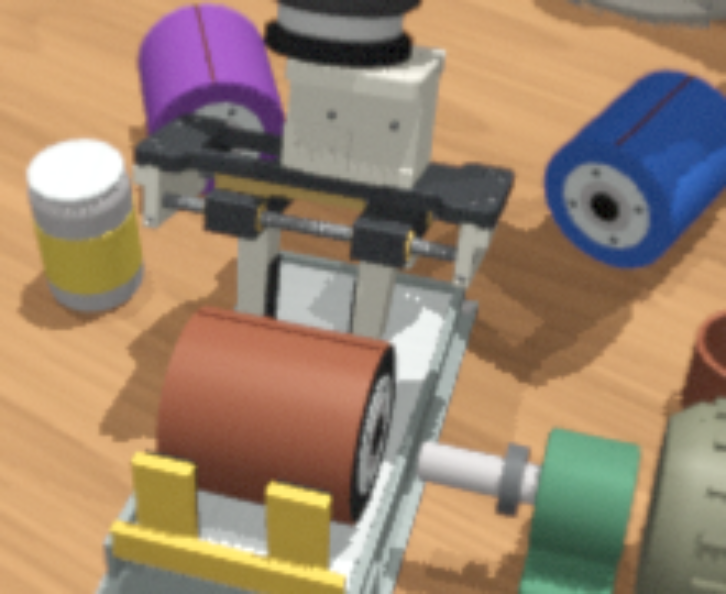

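The drum is close to the stop with the catch still folded under it. Slower now.

>>> send_rows(moves=[[[-2.5,0.6,0],[0,0,0],46],[[-2.5,0.6,0],[0,0,0],46],[[-2.5,0.6,0],[0,0,0],46],[[-2,0.5,0],[0,0,0],46]])

```text
time: 12.48
tool_pos: [627.8, 51.5, 70.4]
tcp_rot: [-1.565, 0.363, -2.834]
contact_force: [-3.0, -0.3, 2.2]
grip_width: 45.8
```

```bash
python3 -c "
from h import *
st([58,1,70.5])"
```

```text
t 12.475 TCP ramp [57.4  1.3 70.4] F ramp [-2.9  0.6  2.2] rot [-1.565  0.363 -2.834]
tool shift [-0.6  0.1  0.3]
turn deg [ -0.27   0.15 -20.8 ]
```

>>> send_rows(moves=[[[-2,0.5,0],[0,0,0],46],[[-2,0.5,0],[0,0,0],46]])

```text
time: 12.72
tool_pos: [629.4, 52.4, 70.0]
tcp_rot: [-1.567, 0.358, -2.833]
contact_force: [-13.9, -7.4, 8.7]
grip_width: 46.2
```

The force jumped from 3 N to 16 N and progress stopped, so the drum is at the stop. I'll hold it there for the catch to spring up, then look.

>>> send_rows(moves=[[[-1,0.2,0],[0,0,0],46],[[-0.5,0.1,0],[0,0,0],46],[[-0.5,0.1,0],[0,0,0],46],[[0,0,0],[0,0,0],46],[[0,0,0],[0,0,0],46],[[0,0,0],[0,0,0],46]])

```text
time: 13.48
tool_pos: [628.7, 52.3, 69.5]
tcp_rot: [-1.568, 0.352, -2.834]
contact_force: [-3.9, -2.6, 2.3]
grip_width: 45.5
```

```bash
python3 -c "
from h import *
st([58,1,70.5])
im=viewer.capture('scene');cv2.imwrite('pics/scene10z.png',cv2.resize(im[150:300,230:400],None,fx=4,fy=4))
im=viewer.capture('top');cv2.imwrite('pics/top10z.png',cv2.resize(im[110:240,240:400],None,fx=4,fy=4))
print(spot_point('scene','drum')[:2],spot_point('top','drum')[:3],spot_point('top','catch_tip'),spot_point('scene','catch_tip'))
print([proj(c,d2w(p,[125,0,48])) for c in ('scene','top')])"
```

```text
t 13.475 TCP ramp [58.5  1.8 69.5] F ramp [-4.5 -1.3  2.3] rot [-1.568  0.352 -2.834]
tool shift [ 0.2 -1.1  0.8]
turn deg [ -0.11   0.2  -20.18]
[{'point': [304.5, 239.3], 'conf': 0.83}, {'point': [283.2, 137.5], 'conf': 0.71}] [{'point': [385.5, 246.5], 'conf': 0.94}, {'point': [297.3, 155.7], 'conf': 0.87}, {'point': [274.3, 280.7], 'conf': 0.74}] [] [{'point': [189.4, 202.8], 'conf': 0.41}]
[array([[300.18906523, 239.07466207]]), array([[299.05790458, 152.68680118]])]
```

View pics/scene10z.png

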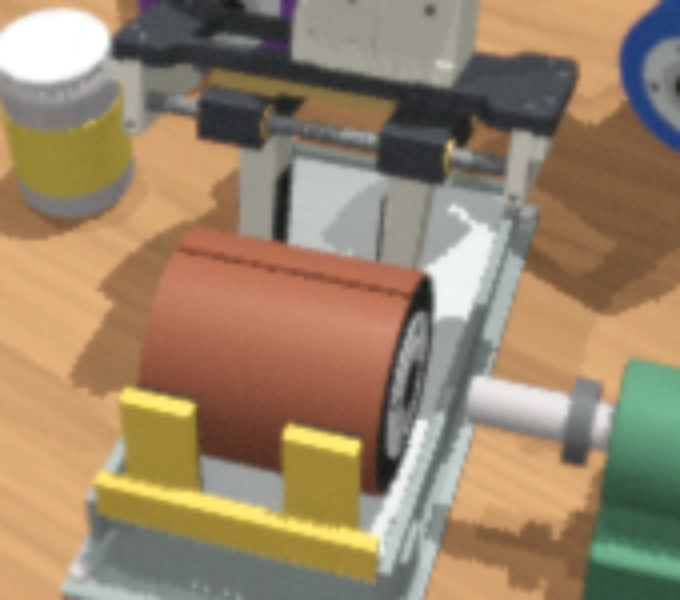

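View pics/top10z.png

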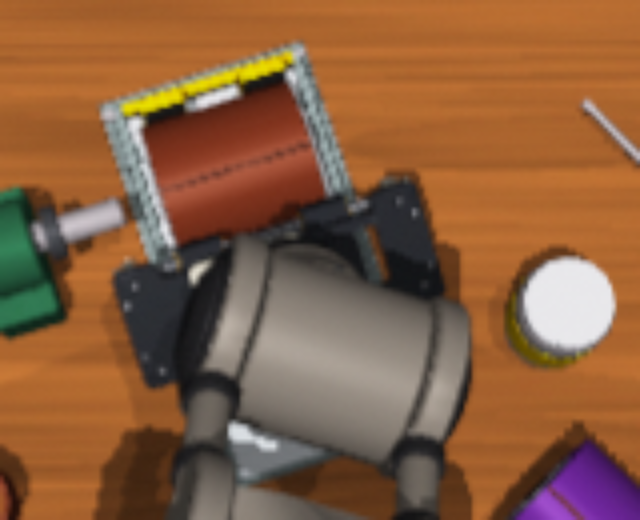

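Both views show the drum against the stop faces and square across the ramp. I'll press once more briefly, then ease off slowly and watch whether the catch takes the load.

>>> send_rows(moves=[[[-1.5,0.3,0],[0,0,0.3],46],[[-1,0.2,0],[0,0,0.3],46],[[-0.5,0.1,0],[0,0,0],46],[[-0.5,0.1,0],[0,0,0],46],[[-0.5,0.1,0],[0,0,0],46]])

```text
time: 14.4
tool_pos: [628.9, 52.6, 68.8]
tcp_rot: [-1.57, 0.356, -2.833]
contact_force: [-5.4, -2.5, 2.9]
grip_width: 45.7
```

>>> send_rows(moves=[[[1,-0.2,0],[0,0,0],46],[[1,-0.2,0],[0,0,0],46],[[1,-0.2,0],[0,0,0],46]])

```text
time: 14.78
tool_pos: [626.9, 51.8, 68.5]
tcp_rot: [-1.57, 0.358, -2.834]
contact_force: [-0.8, -0.6, -0.3]
grip_width: 45.9
```

>>> send_rows(moves=[[[1,-0.2,0],[0,0,0],46],[[1,-0.2,0],[0,0,0],46],[[1,-0.2,0],[0,0,0],46]])

```text
time: 15.15
tool_pos: [624.2, 50.9, 68.0]
tcp_rot: [-1.569, 0.358, -2.833]
contact_force: [0.5, 0.4, -0.4]
grip_width: 46.2
```

```bash
python3 -c "
from h import *
st([50,1,70.5])
im=viewer.capture('scene');cv2.imwrite('pics/scene11z.png',cv2.resize(im[150:300,230:400],None,fx=4,fy=4))
im=viewer.capture('top');cv2.imwrite('pics/top11z.png',cv2.resize(im[110:240,240:400],None,fx=4,fy=4))
print(spot_point('scene','drum')[:2],spot_point('top','drum')[:3])"
```

```text
t 15.15 TCP ramp [53.8  1.8 68. ] F ramp [ 0.6  0.2 -0.4] rot [-1.569  0.358 -2.833]
tool shift [ 2.7 -3.7  0.8]
turn deg [ -0.04   0.22 -20.53]
[{'point': [414.4, 161.8], 'conf': 0.78}, {'point': [303.8, 237.4], 'conf': 0.63}] [{'point': [387.8, 242.5], 'conf': 0.85}, {'point': [275.2, 282.0], 'conf': 0.78}, {'point': [294.2, 154.6], 'conf': 0.73}]
```

View pics/scene11z.png

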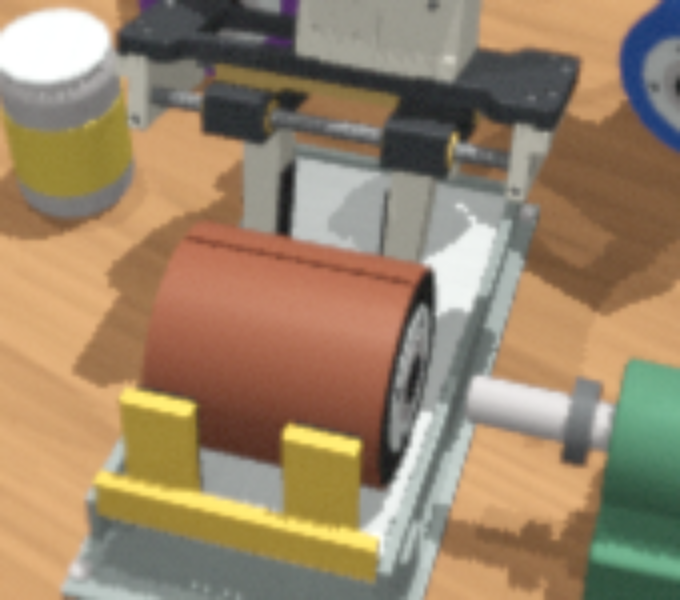

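The drum rolled back a few mm (seam moved from (300,272) to (300,262)) and the force on the fingers is about 0, so the catch seems to hold it. I'll ease off further, staying close behind to confirm.

>>> send_rows(moves=[[[1,-0.2,0],[0,0,0],46],[[1,-0.2,0],[0,0,0],46],[[1,-0.2,0],[0,0,0],46],[[1,-0.2,0],[0,0,0],46],[[1,-0.2,0],[0,0,0],46]])

```text
time: 15.98
tool_pos: [619.5, 49.3, 67.4]
tcp_rot: [-1.569, 0.359, -2.833]
contact_force: [-0.3, 0.8, 0.0]
grip_width: 46.1
```

```bash
python3 -c "
from h import *
st([40,1,68])
im=viewer.capture('scene');cv2.imwrite('pics/scene12z.png',cv2.resize(im[150:300,230:400],None,fx=4,fy=4))
im=viewer.capture('top');cv2.imwrite('pics/top12z.png',cv2.resize(im[110:240,240:400],None,fx=4,fy=4))
print(spot_point('scene','drum')[:2],spot_point('top','drum')[:3])"
```

```text
t 15.975 TCP ramp [48.8  1.7 67.4] F ramp [-0.   0.8  0. ] rot [-1.569  0.359 -2.833]
tool shift [ 8.  -3.6  0.6]
turn deg [ -0.06   0.22 -20.57]
[{'point': [304.4, 236.2], 'conf': 0.93}, {'point': [283.3, 139.7], 'conf': 0.8}] [{'point': [273.5, 281.2], 'conf': 0.73}, {'point': [297.2, 156.0], 'conf': 0.62}, {'point': [386.2, 244.9], 'conf': 0.62}]
```

View pics/scene12z.png

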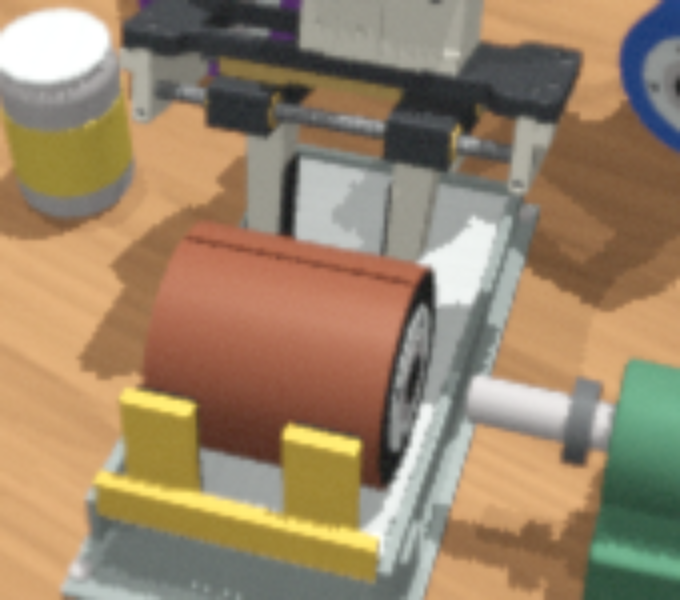

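View pics/top12z.png

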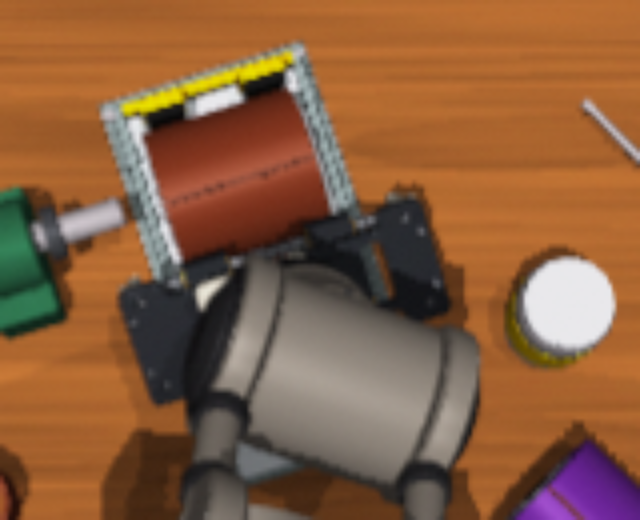

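While the fingers receded 5 mm the drum did not move (seam still at (300,262)), so the catch holds it. Taking the hand away: back first, then up.

>>> send_rows(moves=[[[4,-1.5,0],[0,0,0],46],[[7.5,-2.8,0],[0,0,0],46],[[7.5,-2.8,0],[0,0,0],46],[[7.5,-2.8,0],[0,0,0],46],[[7.5,-2.8,0],[0,0,0],46],[[7.5,-2.8,0],[0,0,0],46],[[7.5,-2.8,0],[0,0,0],46],[[-7,-19,0],[0,0,0],46],[[-7,-19,0],[0,0,0],46],[[-7,-19,0],[0,0,0],46],[[-7,-25,0],[0,0,0],46],[[-7,-25,0],[0,0,0],46],[[0,-30,0],[0,0,0],46],[[0,-30,0],[0,0,0],46],[[0,-30,0],[0,0,0],46],[[0,0,0],[0,0,0],46]])

```text
time: 18.18
tool_pos: [526.7, 20.6, 269.4]
tcp_rot: [-1.57, 0.357, -2.834]
contact_force: [0.1, -0.6, -0.5]
grip_width: 46.3
```

```bash
python3 -c "
from h import *
st()
im=viewer.capture('scene');cv2.imwrite('pics/scene13z.png',cv2.resize(im[150:300,230:400],None,fx=4,fy=4))
cv2.imwrite('pics/scene13.png',im)
im=viewer.capture('top');cv2.imwrite('pics/top13z.png',cv2.resize(im[110:240,240:400],None,fx=4,fy=4))
for c in ('scene','top'):
  print(c,proj(c,d2w(p,[[121,0,48],[125,0,48]])).round(1).tolist())
  for t in ('drum','glue_can','screwdriver','sleeve','catch_tip'): print(t,[(r['conf'],r['point']) for r in spot_point(c,t)[:3]])
"
```

```text
t 18.175 TCP ramp [-48.3   2.1 269.4] F ramp [-0.1 -0.6 -0.5] rot [-1.57   0.357 -2.834]
turn deg [ 1.000e-02  2.200e-01 -2.048e+01]
scene [[301.0, 237.6], [300.2, 239.1]]
drum [(0.86, [303.4, 240.2]), (0.74, [281.1, 141.1]), (0.64, [415.3, 156.6])]
glue_can [(0.56, [248.3, 193.1])]
screwdriver [(0.87, [190.4, 201.1])]
sleeve [(0.9, [440.5, 235.0])]
catch_tip []
top [[299.5, 154.1], [299.1, 152.7]]
drum [(0.85, [386.9, 245.9]), (0.81, [296.1, 150.9]), (0.72, [271.7, 281.0])]
glue_can [(0.66, [375.2, 190.4]), (0.65, [294.3, 138.5])]
screwdriver [(0.98, [410.3, 162.5])]
sleeve [(0.55, [234.7, 233.8])]
catch_tip [(0.48, [300.1, 167.8]), (0.3, [311.8, 199.2])]
```

View pics/scene13z.png

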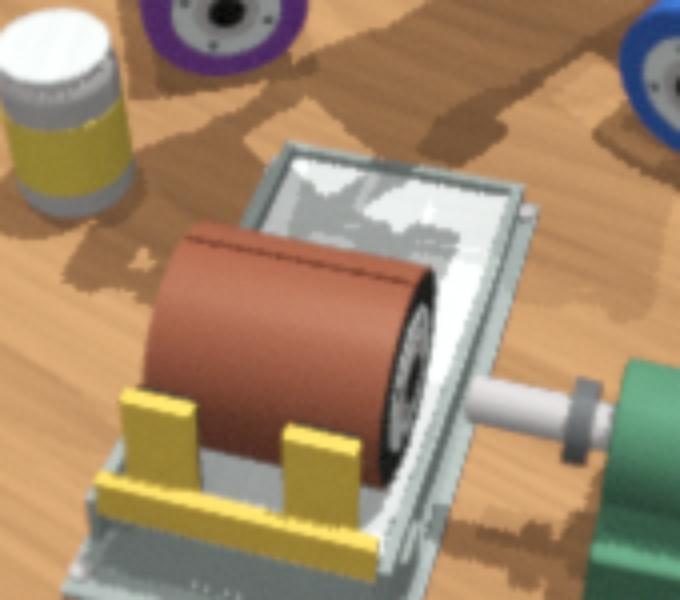

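View pics/top13z.png

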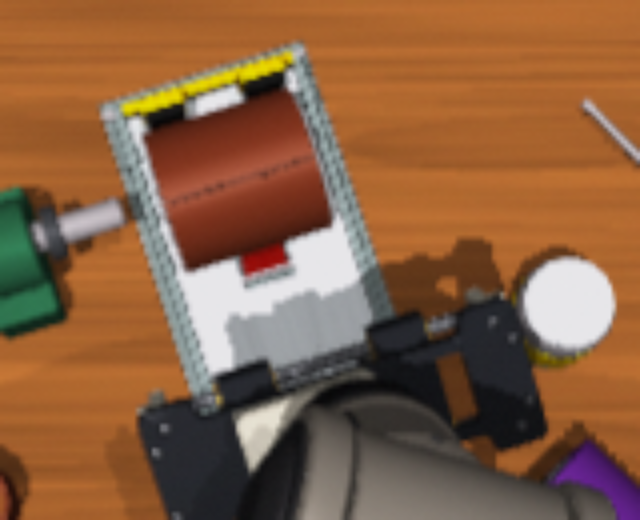

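```bash
python3 - <<'E'
from h import *
for c in ('top','scene'):
    im=viewer.capture(c); x0,y0=((240,110) if c=='top' else (230,150)); k=4
    if c=='top':
        hsv=cv2.cvtColor(im,cv2.COLOR_BGR2HSV); print(hsv[155,300],hsv[150,285],hsv[165,310],hsv[200,450])
        m=((hsv[:,:,1]>150)&((hsv[:,:,0]<8)|(hsv[:,:,0]>176))).astype(np.uint8); m[:130]=0;m[180:]=0;m[:,:272]=0;m[:,326:]=0
        m=cv2.morphologyEx(m,cv2.MORPH_OPEN,np.ones((7,7),np.uint8)); cs=max(cv2.findContours(m,0,2)[0],key=cv2.contourArea); print("obs",cv2.minAreaRect(cs))
        for x,y in((121,0),(121,6),(121,-6),(117,0)):
            A=[[x+48*np.cos(b),y+yy,48+48*np.sin(b)] for yy in(-50,50) for b in np.linspace(0,6.283,60)]
            print(x,y,cv2.minAreaRect(proj(c,d2w(p,A)).astype(np.float32)))
    crop=cv2.resize(im[y0:y0+150,x0:x0+170],None,fx=k,fy=k,interpolation=2)
    for yy in(-50,50):
        uv=((proj(c,d2w(p,[[121+48*np.cos(b),yy,48+48*np.sin(b)] for b in np.linspace(0,6.283,60)]))+.5-[x0,y0])*k).astype(int); cv2.polylines(crop,[uv],True,(255,0,255),1)
    for y in(-60,60):
        uv=((proj(c,d2w(p,[[0,y,0],[200,y,0]]))+.5-[x0,y0])*k).astype(int); cv2.polylines(crop,[uv],True,(255,0,0),1)
    cv2.imwrite(f'pics/fin_{c}.png',crop)
E
```

```text
[  7 154 152] [  7 194 130] [  7 196  95] [ 13 187 175]
obs ((300.1500244140625, 156.4499969482422), (41.42583465576172, 38.57978057861328), 71.56504821777344)
121 0 ((300.212646484375, 153.84207153320312), (36.95256423950195, 39.86652755737305), 72.41804504394531)
121 6 ((297.9505310058594, 154.5554962158203), (36.959083557128906, 39.850460052490234), 72.41395568847656)
121 -6 ((302.41259765625, 153.14862060546875), (36.94587326049805, 40.01026916503906), 72.42213439941406)
117 0 ((300.67913818359375, 155.30059814453125), (36.94459533691406, 39.8642578125), 72.40957641601562)
```

View pics/fin_top.png

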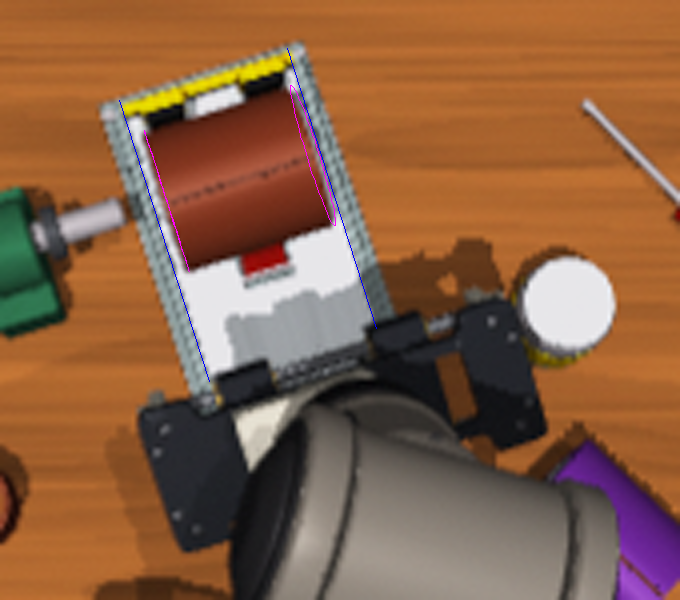

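```bash
python3 -c "
from plant import bot
print(bot.close_job())"
```

```text
the job is handed in; nothing more can be done
None
```

I rolled the drum up the ramp with two fingertips behind it, over the catch and against the stop. I then eased off about 1 mm at a time until the catch took the load, withdrew the hand and handed the job in at about 18 s.

**Retry on the way:** the first push, with the fingers vertical, nearly jammed. The drum dragged the fingers upward (about 11 N along the ramp, 14 N up) when it was only about 17 mm up the slope. I backed down with the drum behind the fingers, leaned the tool back 20°, and pushed again from lower down at 3 to 5 N.

**Last checks:**
- **At the stop:** the force on the fingers rose from 3 N to 16 N and the fingers stopped advancing. Both pictures showed the drum against the stop faces.
- **At rest:** when I eased off, the force fell to about 0. The drum settled a few mm back and did not move as the fingers withdrew.
- **Final position:** in the top picture the drum outline matches the model at deck x = 121 mm, centred and square to about 0.02 rad. The red catch shows raised behind it.
- **Bystanders:** the glue can, screwdriver and spare sleeve are where they were at the start, to within about 3 pixels in both cameras.

**Not certain:**
- I could not read the catch angle directly; that it is up rests on the picture and on the drum staying put.
- My ramp pose is good to about 3 to 5 mm, since the two cameras and the rim edges disagreed by 1 to 2 pixels.
- A colour-mask fit of the drum was off by 2.6 pixel rows because it took in part of the red catch, so I relied on the outline overlay instead.

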